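# Candles in order of height on the island centrepiece

## Robot

A 7-joint arm with a two-finger parallel gripper is mounted at the origin on the work surface. World frame = base frame: x ahead of the robot, y to its left, z up, the work surface at z = 0. Lengths are in m, angles in rad, forces in N, time in s.
With the tool pointing down it reaches from about 0.425 to 0.95 m from the base axis. Payload 4.7 kg.
Tool frame: the origin (TCP) lies on the centre line of the jaws, within the pads' length; the fingertips stand robot.nose_length ahead of it and the grasp point (between the pads) lies 8 mm behind it (robot.nose_length is the distance from the TCP to the fingertips, in m); z points along the fingers, x is the direction in which the jaws open and shut, and the axes are right-handed (so a half turn about z gives the same grasp; the last joint's range is limited). The gripper opens to 85 mm and grips with 20 to 120 N. Pads are 22 mm wide; open, the fingers measure 114 mm over their backs; the gripper's body (76 mm by 85 mm) begins 54 mm behind the grasp point. The pads swing forward as they close: fully open they stand 13 mm farther back than shut.
Start: joints at [1.111, 0.469, -0.049, 1.532, 0.024, 1.141, -0.082], TCP at [0.282, -0.613, 0.206] pointing down, gripper open.
Joint ranges: [-2.59, 2.59], [-0.33, 1.99], [-1.39, 1.29], [0.1, 2.45], [-1.04, 4.18], [0.21, 1.99], [-2.66, 2.66]. Speed limits (rad/s): [2.57, 2.57, 3.14, 3.14, 3.14, 3.14, 3.14].

## Interface

Orientations are given as [roll, pitch, yaw] about the fixed x, y, z axes, in that order (R = Rz(yaw) Ry(pitch) Rx(roll)).
In Python, from plant import robot gives the robot as it stands. Calls block until the motion is done:
- robot.goto(position, orientation): joint-space move of the TCP to a pose.
- robot.move_straight(position, vel=0.15, attitude=None, contact_N=None): straight line of the TCP; attitude=None keeps the orientation; vel is the mean speed in m/s. With contact_N (N) it stops when the force on the tool has changed by that much, and returns True; else False.
- robot.move_joints(angles): joint-space move.
- robot.grip(opening, strength=None): opening from 0.0 (shut) to 1.0 (fully open); strength is the grip in N (None keeps the last); returns when the fingers have stopped.
- robot.sleep(seconds).
- robot.inverse_kinematics(position, orientation): joint angles nearest the present ones, or None.
- robot.sense(): the state.
- robot.grab_frame(name): name is "scene" or "top"; returns a dict with "image" (480x640x3 uint8, red, green, blue), "range_z" (480x640 float32, m along the optical axis (not along the pixel's ray), 0 where there is no reading), "fx", "fy", "cx", "cy" (pixels), "R" (3x3) and "t" (3): a world point X has camera coordinates R X + t. Camera axes: x right, y down, z forward; pixel columns grow to the right and rows downward; lengths in m; the calibration is good to about 2 mm. A picture is of the moment at which its call begins.
A pose or a line that the arm cannot do raises robot.IKError and nothing moves.
- robot.close_job(): hands the job in, once; it reports no verdict.
The state is a dict: "t": time; "joint_pos": joint angles; "joint_velocities": joint speeds; "effort": joint torques, N m; "tcp_pos": TCP position; "tcp_rot": TCP orientation; "wrist_force": force on the tool from outside, world axes, zero at the start; "torque": the same for the moment, N m; "opening": opening from 0.0 (shut) to 1.0 (fully open).
Only numpy, scipy, OpenCV 4.12 (cv2) and the standard library are available. Lean on these libraries where they do the work, as an engineer would, in place of code of your own. Each camera call takes 0.05 s, during which the arm holds its last target.

## Task

Dress the centrepiece: stand the four ivory candles upright in the four metal dishes on the wooden board, one in each, stepping down in height from the tallest in the dish next to the white vase to the shortest in the dish next to the fruit bowl. Each candle must stand flat on the floor of its dish, inside the rim; do not knock any candle over, and leave the vase and the fruit bowl where they are.

Things in the scene. Friction and masses are not known exactly. Their poses are not given: they have to be found in the camera images.
- candle_tallest: plain ivory pillar candle, a loose upright solid cylinder, 46 mm in diameter and 145 mm tall (plus a 7 mm wick), about 218 g; origin at the centre of its underside, z up. Starts on the counter (height 0) on the robot's side of the board, the four in no fixed arrangement; flat things up to 13 mm high (matchbox, coaster, knife) lie between. The candles differ only in height.
- candle_second: plain ivory pillar candle, a loose upright solid cylinder, 46 mm in diameter and 115 mm tall (plus a 7 mm wick), about 172 g; origin at the centre of its underside, z up. Starts on the counter (height 0) on the robot's side of the board.
- candle_third: plain ivory pillar candle, a loose upright solid cylinder, 46 mm in diameter and 85 mm tall (plus a 7 mm wick), about 128 g; origin at the centre of its underside, z up. Starts on the counter (height 0) on the robot's side of the board.
- candle_shortest: plain ivory pillar candle, a loose upright solid cylinder, 46 mm in diameter and 55 mm tall (plus a 7 mm wick), about 82 g; origin at the centre of its underside, z up. Starts on the counter (height 0) on the robot's side of the board.
- dish_a: round dark metal dish fixed on the board, at the left end of the row as the robot sees it (the board's +y end); 80 mm across, 72 mm inside; origin at its underside's centre, 15 mm above the counter; floor 4 mm and rim 10 mm above the origin; z up, y along the row from d to a, x away from the robot. The row runs straight a, b, c, d, centres 85 mm apart, placed and turned a little differently each time.
- dish_b: round dark metal dish fixed on the board, next to dish_a; 80 mm across, 72 mm inside; origin at its underside's centre, 15 mm above the counter; floor 4 mm and rim 10 mm above the origin; z up, y along the row from d to a, x away from the robot. The light wooden board under the dishes is 360 x 104 x 15 mm and fixed.
- dish_c: round dark metal dish fixed on the board, next to dish_d; 80 mm across, 72 mm inside; origin at its underside's centre, 15 mm above the counter; floor 4 mm and rim 10 mm above the origin; z up, y along the row from d to a, x away from the robot.
- dish_d: round dark metal dish fixed on the board, at the right end of the row as the robot sees it (-y end); 80 mm across, 72 mm inside; origin at its underside's centre, 15 mm above the counter; floor 4 mm and rim 10 mm above the origin; z up, y along the row from d to a, x away from the robot.
- vase: white ceramic vase, loose, 160 mm tall, widest 80 mm, about 0.9 kg; origin at the centre of its underside on the counter. It stands just beyond one end of the row of dishes, about 125 mm from the end dish's centre: sometimes at dish_a's end, sometimes at dish_d's. Not to be moved.
- fruit_bowl: white bowl filled with three oranges (one solid piece), loose, 116 mm in diameter, 63 mm high, about 0.8 kg; origin at the centre of its underside on the counter. It stands just beyond the other end of the row, about 128 mm from that end dish's centre. Not to be moved.
Not all that is in view belongs to the job. What is shaped like the candle_shortest but black or green is not meant. What is shaped like the candle_second but red or turquoise is not meant.

How it is judged:
At the end, for the whole second after the job is handed in: Each candle stands in its dish: centre within 15 mm of the dish's centre, underside less than 8 mm above the dish's origin (so on its floor, at 4 mm), leaning less than 0.08 rad, at rest and released; counted from the vase's end of the row the order is tallest, second, third, shortest (((horizontal distance between vase and dish_a below 0.2 m and horizontal distance between candle_tallest and dish_a below 0.015 m and horizontal distance between candle_second and dish_b below 0.015 m and horizontal distance between candle_third and dish_c below 0.015 m and horizontal distance between candle_shortest and dish_d below 0.015 m and z of candle_tallest in the frame of dish_a below 0.008 m and z of candle_second in the frame of dish_b below 0.008 m and z of candle_third in the frame of dish_c below 0.008 m and z of candle_shortest in the frame of dish_d below 0.008 m) or (horizontal distance between vase and dish_d below 0.2 m and horizontal distance between candle_tallest and dish_d below 0.015 m and horizontal distance between candle_second and dish_c below 0.015 m and horizontal distance between candle_third and dish_b below 0.015 m and horizontal distance between candle_shortest and dish_a below 0.015 m and z of candle_tallest in the frame of dish_d below 0.008 m and z of candle_second in the frame of dish_c below 0.008 m and z of candle_third in the frame of dish_b below 0.008 m and z of candle_shortest in the frame of dish_a below 0.008 m)) and angle between each of candle_tallest, candle_second, candle_third, candle_shortest's own z axis and vertical below 0.08 rad and linear speed of each of candle_tallest, candle_second, candle_third, candle_shortest below 0.02 m/s and contact force between each of candle_tallest, candle_second, candle_third, candle_shortest and the fingers below 0.1 N); the robot touches nothing.
It fails at once if the vase is shifted by more than 25 mm or knocked over (distance of vase from where it was at the start of the episode above 0.025 m or angle between vase's own z axis and vertical above 0.3 rad).
It fails at once if the fruit bowl is shifted by more than 25 mm or knocked over (distance of fruit_bowl from where it was at the start of the episode above 0.025 m or angle between fruit_bowl's own z axis and vertical above 0.3 rad).
It fails at once if a candle is knocked over (leans by more than about 57 degrees) (angle between any of candle_tallest, candle_second, candle_third, candle_shortest's own z axis and vertical above 1 rad).
It also fails if it takes over 115 s, if anything falls off the work surface, if the arm or the gripper's body presses on something with over 40 N, if the wrist force passes 120 N, or if a joint passes its speed limit or range.

## Working session

There is one attempt and no reset: what is moved stays moved. The work goes in short steps, each a Python script; the robot and the scene stay as the last script left them, time stands still between calls to the robot, and variables do not carry over. Pictures are saved under pics/ and viewed, and the job is handed in when it is done.

```bash
mkdir -p pics; ls
python3 - <<'E'
from plant import robot
import cv2,numpy as np
for n in("scene","top"):
    f=robot.grab_frame(n)
    cv2.imwrite(f"pics/{n}0.png",f["image"][:,:,::-1])
    np.savez(f"{n}0.npz",**f)
    print(n,f["fx"],f["cx"],f["cy"],f["R"].round(3).tolist(),f["t"], (f["range_z"]>0).mean())
s=robot.sense();print(s["t"],s["tcp_pos"],s["tcp_rot"],s["opening"],robot.nose_length)
E
```

```text
pics
scene 591.7610976046448 315.31672365369536 243.29376169022274 [[-0.757, 0.653, 0.021], [0.378, 0.463, -0.802], [-0.533, -0.599, -0.597]] [ 0.39484858 -0.14091112  1.43082166] 0.9960091145833333
top 520.8588177134761 319.521620132206 234.49951829364298 [[0.008, -1.0, 0.001], [-0.986, -0.008, -0.169], [0.169, 0.0, -0.986]] [-0.02233017  0.49925795  1.07558407] 0.9959700520833333
0.1 [ 0.2816264  -0.61279995  0.2052276 ] [ 3.14151489e+00  1.81771537e-03 -1.13998544e+00] 0.9955834049780207 0.011
```

View pics/scene0.png

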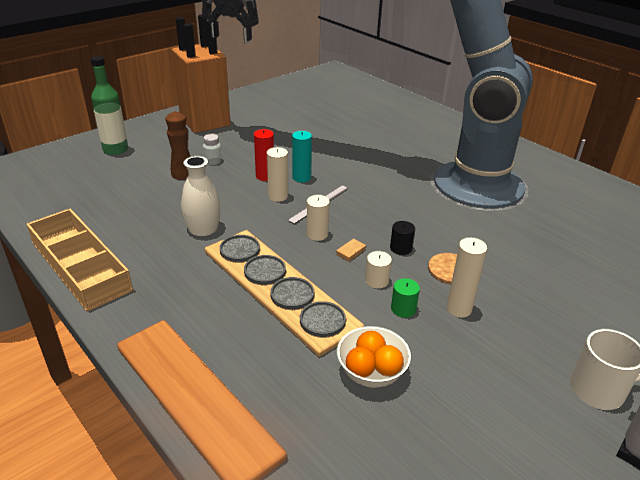

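View pics/top0.png

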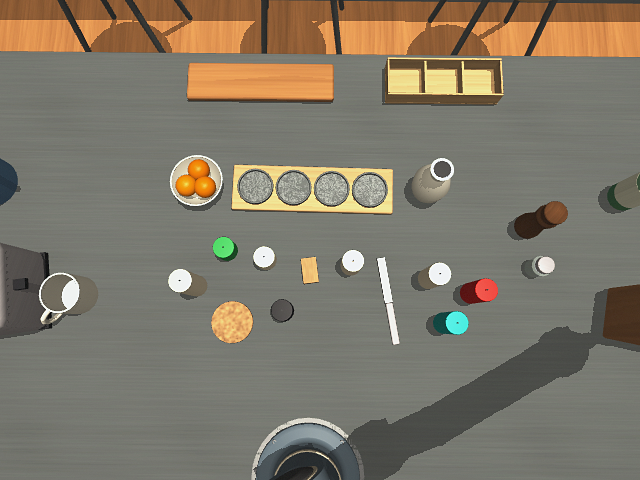

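The pictures agree. In top, the vase is at (430,183), which is the -y end, so the tallest goes in dish_d. Similar objects, with their pixels in the top view:
- **Ivory candles:** (180,281) tall, (439,273), (352,261) and (264,257) short.
- **Not meant:** green (224,248), black (282,310), red (479,291), turquoise (451,323), salt shaker (541,266) and mug (65,293).

Next I measure positions and check with a crop.

```bash
cat > h.py <<'E'
import numpy as np,cv2
def cloud(f):
    v,u=np.mgrid[0:480,0:640]; z=f["range_z"].astype(float)
    P=np.stack([(u-f["cx"])/f["fx"]*z,(v-f["cy"])/f["fy"]*z,z],-1)
    return (P-f["t"])@f["R"]
def ray(f,u,v,h):
    R=f["R"];c=-R.T@f["t"];d=R.T@np.array([(u-f["cx"])/f["fx"],(v-f["cy"])/f["fy"],1.])
    return c+d*(h-c[2])/d[2]
def fitc(p,r=None):
    A=np.c_[2*p,np.ones(len(p))];s=np.linalg.lstsq(A,(p**2).sum(1),rcond=None)[0]
    return s[:2],np.sqrt(s[2]+s[:2]@s[:2])
E
python3 - <<'E'
from h import *
T=dict(np.load("top0.npz"));S=dict(np.load("scene0.npz"))
seeds={"tallest":((180,281),(473,245)),"second":((439,273),(277,153)),"third":((352,261),(318,202)),"shortest":((264,257),(379,258)),
"black":((282,309),(402,228)),"green":((224,246),(406,287)),"red":((486,289),(264,134)),"turq":((457,322),(302,136))}
for n,(a,b) in seeds.items():
    for nm,f,s in(("top",T,a),("scene",S,b)):
        C=cloud(f); x,y=s
        W=C[y-6:y+7,x-6:x+7,2]; h=np.median(W)
        m=(abs(C[...,2]-h)<.005).astype(np.uint8)
        k,l=cv2.connectedComponents(m)
        v,c=np.unique(l[y-6:y+7,x-6:x+7][m[y-6:y+7,x-6:x+7]>0],return_counts=True)
        mm=(l==v[c.argmax()]).astype(np.uint8)
        ct=max(cv2.findContours(mm,0,1)[0],key=cv2.contourArea)
        (cu,cv_),_,_=cv2.fitEllipse(ct)
        p=ray(f,cu,cv_,h)
        print(n,nm,round(h,4),p[:2].round(4),mm.sum(),(np.sqrt(mm.sum()/np.pi)*T["range_z"][y,x]/f["fx"]*2).round(4) if nm=="top" else "")
# dishes: dark pixels on the board
for nm,f in(("top",T),("scene",S)):
    hsv=cv2.cvtColor(f["image"],cv2.COLOR_RGB2HSV);C=cloud(f)
    bd=((C[...,2]>.008)&(C[...,2]<.035)&(hsv[...,1]<70)).astype(np.uint8)
    bd=cv2.morphologyEx(bd,cv2.MORPH_OPEN,np.ones((5,5)))
    for ct in cv2.findContours(bd,0,1)[0]:
        if cv2.contourArea(ct)<500: continue
        e=cv2.fitEllipse(ct);p=ray(f,*e[0],.025); print("dish",nm,np.round(e[0],1),np.round(e[1],1),p[:2].round(4))
Ct=cloud(T)
for n,(u0,u1,v0,v1) in {"vase":(400,470,140,220),"bowl":(160,230,145,215)}.items():
    q=Ct[v0:v1,u0:u1].reshape(-1,3);q=q[q[:,2]>.05 if n=="bowl" else q[:,2]>.13];print(n,q.mean(0).round(3),q[:,2].max().round(3))
im=T["image"][150:350,130:530,::-1];cv2.imwrite("pics/crop0.png",cv2.resize(im,None,fx=2,fy=2,interpolation=2))
E
```

```text
tallest top 0.1437 [0.3908 0.2492] 442 0.0455
tallest scene 0.1469 [0.3943 0.2485] 396 
second top 0.1127 [ 0.4108 -0.2563] 411 0.0455
second scene 0.1171 [ 0.4144 -0.2565] 199 
third top 0.0837 [ 0.4389 -0.0865] 385 0.0454
third scene 0.0871 [ 0.442  -0.0874] 255 
shortest top 0.0537 [0.4493 0.0991] 358 0.0449
shortest scene 0.057 [0.4523 0.0983] 326 
black top 0.0535 [0.3386 0.0591] 370 0.045
black scene 0.0567 [0.3412 0.0581] 270 
green top 0.0536 [0.4689 0.1853] 356 0.0452
green scene 0.0571 [0.4722 0.1848] 387 
red top 0.113 [ 0.3798 -0.3473] 420 0.0456
red scene 0.1167 [ 0.3827 -0.347 ] 176 
turq top 0.1126 [ 0.315  -0.2869] 434 0.0457
turq scene 0.1168 [ 0.318  -0.2871] 177 
dish top [307.1 467.7] [67.9 83.3] [0.023  0.0031]
dish top [369.3 189.1] [34.1 35. ] [ 0.6052 -0.1278]
dish top [330.9 187.8] [33.6 34.4] [ 0.6076 -0.0429]
dish top [293.  186.9] [34.2 34.6] [0.6088 0.0411]
dish top [254.9 186. ] [33.9 34.7] [0.6104 0.1257]
dish scene [596.1 392.4] [22.4 54.4] [0.3997 0.5097]
dish scene [285.4 287.3] [ 36.1 164.8] [0.6123 0.0207]
dish scene [478.6 184.6] [39.2 86.3] [0.0364 0.0213]
vase [ 0.597 -0.246  0.205] 1.144
bowl [0.607 0.243 0.092] 1.144
```

```bash
sleep 5; ls pics
```

```text
crop0.png
scene0.png
top0.png
```

View pics/crop0.png

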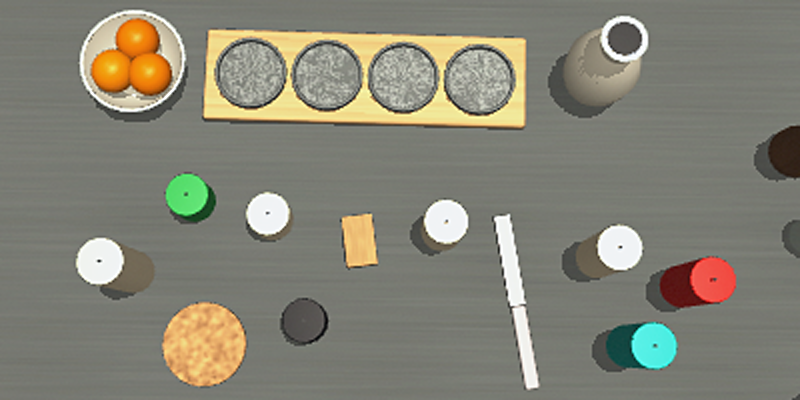

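Run:
```python
from h import *
S=dict(np.load("scene0.npz"))
hsv=cv2.cvtColor(S["image"],cv2.COLOR_RGB2HSV)
m=(hsv[...,1]<70).astype(np.uint8)
roi=np.zeros_like(m);cv2.fillConvexPoly(roi,np.array([[207,248],[248,232],[360,322],[322,347]]),1)
m=cv2.morphologyEx(m*roi,cv2.MORPH_OPEN,np.ones((5,5)))
for ct in cv2.findContours(m,0,1)[0]:
    if cv2.contourArea(ct)>300:
        e=cv2.fitEllipse(ct);print(np.round(e[0],1),np.round(e[1],1),ray(S,*e[0],.025)[:2].round(4))
```

```text
[285.9 287.7] [ 36.3 165. ] [0.6124 0.0222]
```

The crop shows the four ivory candles with black wicks at (99,261), (619,247), (445,221) and (267,213). Their measured heights are 145/115/85/55 mm, and the dishes run a to d from left to right. The two cameras differ by about 3 mm in x, so I'll average them. I'll place shortest first so the gripper body always clears the candles already standing, with the jaws across the row.

```bash
cat > job.py <<'E'
from plant import robot
import numpy as np
C={"shortest":(.4508,.0987,.055,.020),"third":(.4405,-.087,.085,.024),"second":(.4126,-.2564,.115,.028),"tallest":(.3926,.2489,.145,.030)}
D={"a":(.612,.126),"b":(.6105,.0415),"c":(.609,-.043),"d":(.607,-.128)}
J={"shortest":"a","third":"b","second":"c","tallest":"d"}
O=[np.pi,0,0.]
def run(n):
    x,y,h,g=C[n];X,Y=D[J[n]]; z=h-g-.008; hi=.25
    ok=robot.sense
    robot.grip(1.0)
    robot.goto([x,y,hi],O)
    robot.move_straight([x,y,z],vel=.12)
    print("at",np.round(ok()["tcp_pos"],4),np.round(ok()["wrist_force"],1))
    robot.grip(0.0,40)
    s=ok();print("grip",round(s["opening"],3),"t",round(s["t"],1))
    up=max(z+.16,.25)
    robot.move_straight([x,y,up],vel=.15)
    print("held",round(ok()["opening"],3),np.round(ok()["wrist_force"],1))
    robot.move_straight([.46,Y,up],vel=.25)
    robot.move_straight([X,Y,up],vel=.2)
    robot.move_straight([X,Y,z+.019+.012],vel=.12)
    f=robot.move_straight([X,Y,z+.019-.003],vel=.02,contact_N=4)
    s=ok();print("contact",f,"dz above nominal",round(s["tcp_pos"][2]-z-.019,4),np.round(s["tcp_pos"],4))
    robot.grip(0.9);robot.sleep(.3)
    robot.move_straight([X,Y,max(z+.12,.25)],vel=.12)
    print("t",round(ok()["t"],1))
E
python3 - <<'E'
from job import *
for n,(x,y,h,g) in C.items():
    X,Y=D[J[n]];z=h-g-.008;up=max(z+.16,.25)
    print(n,[None if (q:=robot.inverse_kinematics(p,O)) is None else np.round(q,2).tolist() for p in([x,y,.25],[x,y,z],[x,y,up],[X,Y,up],[X,Y,z+.019])])
E
```

```text
shortest [[0.51, 0.16, -0.9, 1.92, 0.14, 1.12, -0.44], [0.31, 0.5, -0.76, 2.15, 0.55, 0.69, -0.83], [0.51, 0.16, -0.9, 1.92, 0.14, 1.12, -0.44], [0.26, 0.45, -0.75, 1.57, 0.32, 1.24, -0.54], [0.16, 0.64, -0.61, 1.77, 0.46, 0.87, -0.66]]
third [[0.66, 0.09, -0.59, 1.96, 0.06, 1.11, 0.05], [0.53, 0.37, -0.51, 2.17, 0.29, 0.66, -0.18], [0.66, 0.09, -0.59, 1.96, 0.06, 1.11, 0.05], [0.37, 0.41, -0.69, 1.61, 0.28, 1.22, -0.38], [0.31, 0.59, -0.62, 1.79, 0.43, 0.9, -0.5]]
second [[0.86, 0.15, -0.44, 1.89, 0.07, 1.12, 0.4], [0.82, 0.36, -0.42, 2.08, 0.21, 0.74, 0.26], [0.86, 0.15, -0.44, 1.89, 0.07, 1.12, 0.4], [0.47, 0.4, -0.63, 1.61, 0.25, 1.21, -0.21], [0.43, 0.55, -0.59, 1.77, 0.37, 0.93, -0.31]]
tallest [[0.43, 0.29, -1.27, 1.91, 0.3, 1.17, -0.95], [0.16, 0.43, -1.0, 2.08, 0.47, 0.88, -1.11], [0.48, 0.29, -1.33, 1.88, 0.3, 1.21, -0.95], [0.53, 0.39, -0.54, 1.57, 0.2, 1.24, -0.04], [0.52, 0.51, -0.53, 1.73, 0.3, 0.98, -0.12]]
```

Run:
```python
from job import *
import cv2
run("shortest")
for n in("scene","top"):
    f=robot.grab_frame(n);cv2.imwrite(f"pics/{n}1.png",f["image"][:,:,::-1])
```

```text
at [0.4512 0.0987 0.0275] [ 0.4 -0.6  0.3]
grip 0.264 t 5.6
held 0.001 [-0.7  0.9  0. ]
contact False dz above nominal -0.0029 [0.6121 0.1261 0.0431]
t 13.9
```

View pics/scene1.png

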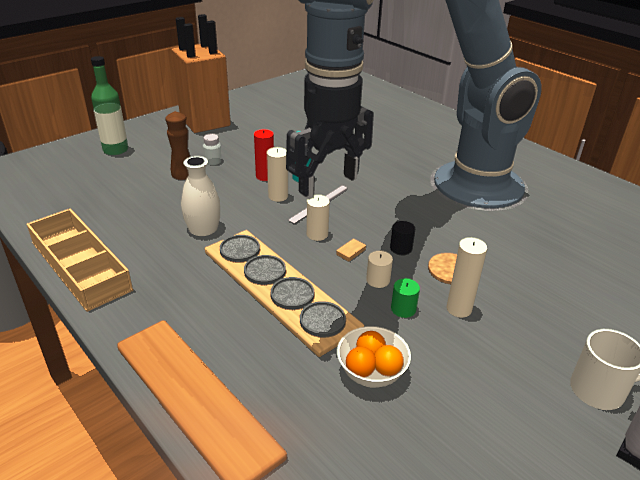

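View pics/top1.png

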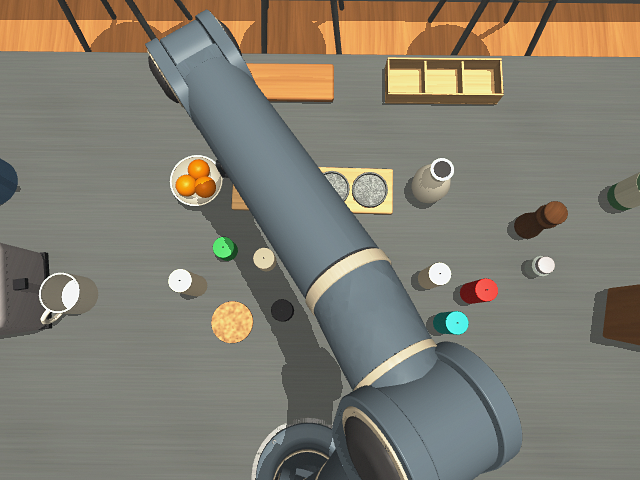

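The grasp missed: the shortest candle still stands at about its old spot (scene 379,268), and dish_a is empty. I'll re-measure and watch the next grasp closely.

```bash
cat >> h.py <<'E'
def top_of(f,guess,h,tol=.006,rad=.05):
    C=cloud(f);m=((abs(C[...,2]-h)<tol)&(np.hypot(C[...,0]-guess[0],C[...,1]-guess[1])<rad)).astype(np.uint8)
    ct=max(cv2.findContours(m,0,1)[0],key=cv2.contourArea)
    (u,v),_,_=cv2.fitEllipse(ct);hh=np.median(C[...,2][m>0]);return ray(f,u,v,hh)[:2].round(4),round(float(hh),4),int(m.sum())
E
python3 - <<'E'
from job import *;from h import *
for n in("top","scene"):
    print(n,top_of(robot.grab_frame(n),(.451,.099),.055))
x,y=.451,.0987
robot.goto([x,y,.25],O)
robot.grip(1.0)
robot.move_straight([x,y,.0175],vel=.15)
f=robot.grab_frame("scene");cv2.imwrite("pics/g0.png",cv2.resize(f["image"][180:340,280:480,::-1],None,fx=3,fy=3))
r=robot.grip(0.0,40);print(r,robot.sense()["opening"],robot.sense()["t"])
f=robot.grab_frame("scene");cv2.imwrite("pics/g1.png",cv2.resize(f["image"][180:340,280:480,::-1],None,fx=3,fy=3))
for i in range(4): robot.sleep(.2);print(robot.sense()["opening"],robot.sense()["t"])
f=robot.grab_frame("scene");cv2.imwrite("pics/g2.png",cv2.resize(f["image"][180:340,280:480,::-1],None,fx=3,fy=3))
E
```

```text
top (array([0.4464, 0.0996]), 0.0535, 355)
scene (array([0.4505, 0.0993]), 0.0565, 359)
False 0.5125005588525249 17.2667
0.5203289483112967 17.5167
0.5203560140313824 17.7167
0.5159981497170746 17.9167
0.5180399420877588 18.1167
```

View pics/g2.png

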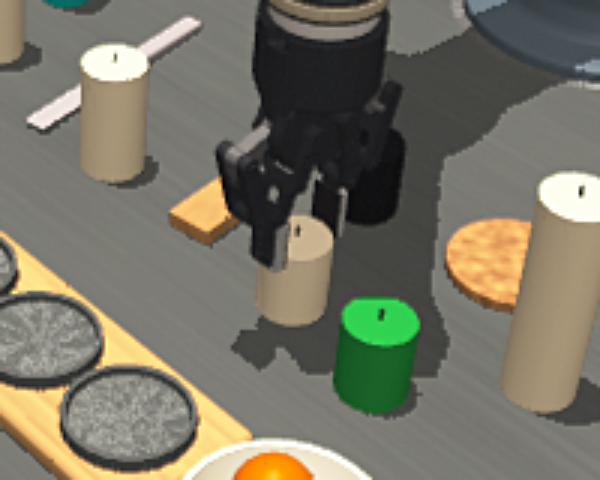

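View pics/g0.png

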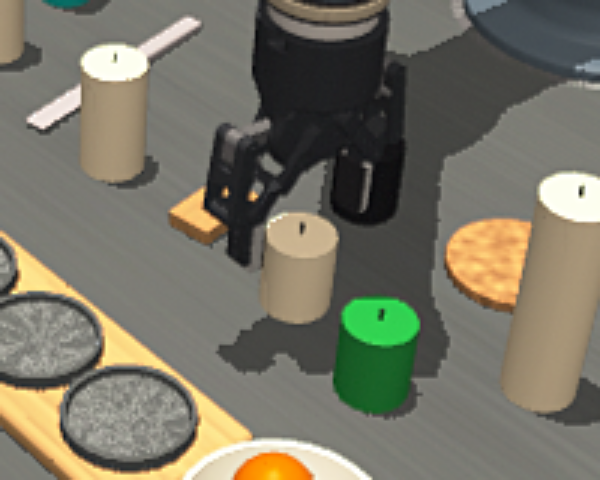

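In g0 and g2 the jaws straddle the candle (top at crop 300,235), but the front fingertip at (268,262) reaches only partway down. I'll measure its actual height from range.

Run:
```python
from job import *;from h import *
s=robot.sense();print(s["tcp_pos"],s["tcp_rot"],s["wrist_force"].round(1) if hasattr(s["wrist_force"],"round") else s["wrist_force"])
f=robot.grab_frame("scene");C=cloud(f);hsv=cv2.cvtColor(f["image"],cv2.COLOR_RGB2HSV)
q=C[255:280,355:385].reshape(-1,3);im=f["image"][255:280,355:385].reshape(-1,3)
m=(im.max(1)<75)&(q[:,2]>.015);print("finger lowest",q[m][np.argsort(q[m][:,2])[:8]].round(3))
for v in range(255,276,2): print(v,[f"{C[v,u,0]:.3f},{C[v,u,1]:.3f},{C[v,u,2]:.3f}" for u in(366,370,374)])
print("candle top",top_of(f,(.451,.099),.055))
```

```text
[0.45114774 0.09864115 0.01806058] [ 3.14092876e+00 -4.11655042e-04 -1.25213268e-04] [-1.5 -1.2  5.2]
finger lowest [[0.483 0.093 0.054]
 [0.482 0.105 0.056]
 [0.485 0.103 0.056]
 [0.486 0.1   0.057]
 [0.486 0.093 0.058]
 [0.486 0.105 0.058]
 [0.483 0.093 0.058]
 [0.481 0.103 0.059]]
255 ['0.501,0.109,0.098', '0.481,0.101,0.083', '0.478,0.108,0.086']
257 ['0.484,0.094,0.076', '0.482,0.102,0.080', '0.478,0.108,0.082']
259 ['0.486,0.097,0.074', '0.485,0.105,0.079', '0.479,0.109,0.078']
261 ['0.488,0.098,0.071', '0.483,0.104,0.073', '0.477,0.108,0.071']
263 ['0.485,0.096,0.064', '0.483,0.104,0.068', '0.477,0.109,0.067']
265 ['0.487,0.099,0.061', '0.481,0.103,0.061', '0.473,0.105,0.058']
267 ['0.484,0.096,0.054', '0.484,0.106,0.060', '0.474,0.107,0.056']
269 ['0.469,0.084,0.034', '0.480,0.103,0.051', '0.474,0.107,0.051']
271 ['0.470,0.085,0.030', '0.473,0.098,0.040', '0.469,0.104,0.042']
273 ['0.472,0.087,0.028', '0.473,0.098,0.035', '0.471,0.106,0.039']
275 ['0.471,0.086,0.022', '0.474,0.099,0.032', '0.472,0.107,0.035']
candle top (array([0.453 , 0.1024]), 0.0569, 301)
```

The fingertips sit at about z=0.05 when the nominal figures say about 0.01, so the pads stand roughly 35 mm farther back than expected. That explains the miss. I'll measure it in free air, shut and half open.

Run:
```python
from job import *;from h import *
robot.grip(1.0)
robot.move_straight([.451,.0987,.25],vel=.2)
robot.goto([.53,-.05,.25],O)
for o in (0.0,0.55,1.0):
    robot.grip(o,40);robot.sleep(.3);s=robot.sense();t=np.array(s["tcp_pos"])
    for n in("scene","top"):
        f=robot.grab_frame(n);C=cloud(f)
        m=(np.hypot(C[...,0]-t[0],C[...,1]-t[1])<.09)&(C[...,2]>.16)&(C[...,2]<.36)
        q=C[m];q=q[np.argsort(q[:,2])]
        if len(q): print(o,round(s["opening"],2),n,t.round(3),"lowest",q[:3].round(3).tolist(),"5th pct",q[len(q)//50].round(3), "xr",q[:60,0].min().round(3),q[:60,0].max().round(3),"y",q[:60,1].mean().round(3))
        if n=="scene":cv2.imwrite(f"pics/f{o}.png",cv2.resize(f["image"][50:250,230:480,::-1],None,fx=2,fy=2))
print(s["t"])
```

```text
0.0 0.0 scene [ 0.53 -0.05  0.25] lowest [[0.535, -0.052, 0.277], [0.535, -0.055, 0.278], [0.536, -0.045, 0.278]] 5th pct [ 0.524 -0.041  0.284] xr 0.52 0.543 y -0.045
0.0 0.0 top [ 0.53 -0.05  0.25] lowest [[0.483, -0.036, 0.34], [0.484, -0.036, 0.342]] 5th pct [ 0.483 -0.036  0.34 ] xr 0.483 0.484 y -0.036
0.55 0.55 scene [ 0.53 -0.05  0.25] lowest [[0.504, -0.046, 0.28], [0.559, -0.055, 0.28], [0.558, -0.058, 0.28]] 5th pct [ 0.556 -0.042  0.284] xr 0.494 0.564 y -0.048
0.55 0.55 top [ 0.53 -0.05  0.25] lowest [[0.482, -0.035, 0.327], [0.479, -0.035, 0.33], [0.48, -0.035, 0.331]] 5th pct [ 0.482 -0.035  0.327] xr 0.471 0.502 y -0.035
1.0 1.0 scene [ 0.53 -0.05  0.25] lowest [[0.577, -0.047, 0.29], [0.485, -0.053, 0.29], [0.577, -0.06, 0.291]] 5th pct [ 0.576 -0.04   0.294] xr 0.479 0.582 y -0.048
1.0 1.0 top [ 0.53 -0.05  0.25] lowest [[0.474, -0.037, 0.331], [0.481, -0.035, 0.333], [0.475, -0.036, 0.333]] 5th pct [ 0.481 -0.035  0.333] xr 0.455 0.501 y -0.036
23.5667
```

Measured in air, the tips are at TCP +25 mm shut, +28 mm half open and +38 mm open, and centred in x and y. The reported TCP is therefore about 36 mm lower than the real one. I'll subtract 0.036 from all the z commands and add a contact stop to the descent.

```bash
sed -i 's/z=h-g-.008; hi=.25/z=h-g-.008-.036; hi=.25/; s/    robot.move_straight(\[x,y,z\],vel=.12)/    robot.move_straight([x,y,z+.03],vel=.15)\n    if robot.move_straight([x,y,z],vel=.06,contact_N=8): print("TOUCH"); return/; s/    robot.grip(0.0,40)/    robot.grip(0.0,40);robot.sleep(.3)/' job.py
sed -i 's/s=ok();print("grip",round(s\["opening"\],3),"t",round(s\["t"\],1))/&\n    if s["opening"]<.4: print("NO GRIP"); return/' job.py
cat > go.py <<'E'
import sys,job
from job import *;from h import *
n=sys.argv[1];x,y,h,g=C[n]
ps=[]
for c in("top","scene"):
    try:
        p=top_of(robot.grab_frame(c),(x,y),h);print(c,p)
        if p[2]>150: ps.append(p[0]+(np.array([.0016,0]) if c=="top" else np.array([-.0016,0])))
    except Exception as e: print(c,e)
if ps:
    p=np.mean(ps,0);print("use",p); C[n]=(p[0],p[1],h,g)
run(n)
for c in("top","scene"):
    f=robot.grab_frame(c);cv2.imwrite(f"pics/{c}_{n}{sys.argv[2]}.png",f["image"][:,:,::-1])
    X,Y=D[J[n]]
    try: print(c,"placed",top_of(f,(X,Y),h+.019),"target",X,Y)
    except Exception as e: print(c,e)
E
cat job.py | sed -n 8,40p
python3 -c "
from job import *
for n,(x,y,h,g) in C.items():
    X,Y=D[J[n]];z=h-g-.044
    print(n,round(z,3),[robot.inverse_kinematics(p,O) is not None for p in([x,y,.25],[x,y,z],[X,Y,z+.016])])"
python3 go.py shortest 1
```

```text
x,y,h,g=C[n];X,Y=D[J[n]]; z=h-g-.008-.036; hi=.25
    ok=robot.sense
    robot.grip(1.0)
    robot.goto([x,y,hi],O)
    robot.move_straight([x,y,z+.03],vel=.15)
    if robot.move_straight([x,y,z],vel=.06,contact_N=8): print("TOUCH"); return
    print("at",np.round(ok()["tcp_pos"],4),np.round(ok()["wrist_force"],1))
    robot.grip(0.0,40);robot.sleep(.3)
    s=ok();print("grip",round(s["opening"],3),"t",round(s["t"],1))
    if s["opening"]<.4: print("NO GRIP"); return
    up=max(z+.16,.25)
    robot.move_straight([x,y,up],vel=.15)
    print("held",round(ok()["opening"],3),np.round(ok()["wrist_force"],1))
    robot.move_straight([.46,Y,up],vel=.25)
    robot.move_straight([X,Y,up],vel=.2)
    robot.move_straight([X,Y,z+.019+.012],vel=.12)
    f=robot.move_straight([X,Y,z+.019-.003],vel=.02,contact_N=4)
    s=ok();print("contact",f,"dz above nominal",round(s["tcp_pos"][2]-z-.019,4),np.round(s["tcp_pos"],4))
    robot.grip(0.9);robot.sleep(.3)
    robot.move_straight([X,Y,max(z+.12,.25)],vel=.12)
    print("t",round(ok()["t"],1))
shortest -0.009 [True, True, True]
third 0.017 [True, True, True]
second 0.043 [True, True, True]
tallest 0.071 [True, True, True]
top (array([0.4505, 0.0994]), 0.0535, 350)
scene (array([0.4543, 0.0992]), 0.0566, 354)
use [0.4524 0.0993]
at [ 0.4523  0.0995 -0.0092] [-0.6  0.3 -0.2]
grip 0.527 t 27.8
held 0.532 [-0.2 -0.4 -0.8]
contact True dz above nominal 0.0005 [0.6119 0.1259 0.0105]
t 36.3
top max() iterable argument is empty
scene placed (array([0.6147, 0.1263]), 0.0756, 478) target 0.612 0.126
```

```bash
python3 go.py third 1
```

```text
top max() iterable argument is empty
scene (array([ 0.4431, -0.0846]), 0.0869, 268)
use [ 0.4415 -0.0846]
at [ 0.4415 -0.0844  0.0168] [-0.1  0.5  0.6]
grip 0.529 t 40.7
held 0.527 [-0.8  0.6 -1.5]
contact True dz above nominal 0.0004 [0.6104 0.0414 0.0364]
t 49.0
top placed (array([0.5994, 0.0439]), 0.1022, 121) target 0.6105 0.0415
scene placed (array([0.6125, 0.0398]), 0.1058, 410) target 0.6105 0.0415
```

View pics/scene_third1.png

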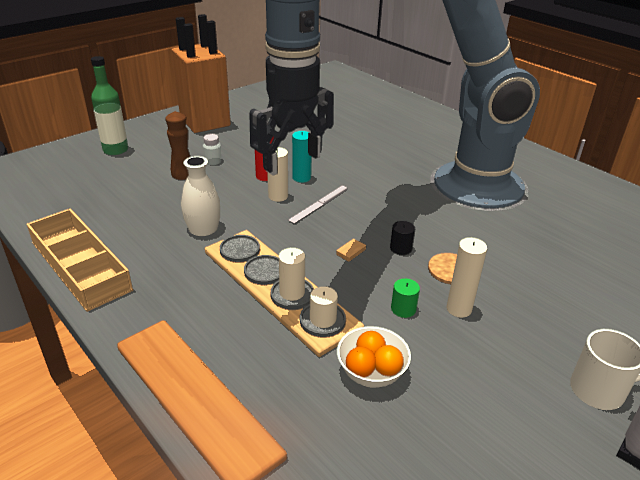

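The scene view shows the third in dish_b (292,275) and the shortest in dish_a (323,308), both upright. The second and tallest haven't been touched, so I'll use their first, unoccluded measurements.

```bash
sed -i 's/^if ps:/if ps and len(sys.argv)>3:/' go.py; python3 go.py second 1
```

```text
top (array([ 0.4223, -0.2735]), 0.1121, 20)
scene (array([ 0.4078, -0.2479]), 0.117, 110)
at [ 0.4127 -0.2562  0.0428] [0.3 0.2 0.8]
grip 0.525 t 53.6
held 0.53 [-0.2 -0.7 -2.1]
contact True dz above nominal 0.0004 [ 0.6089 -0.043   0.0624]
t 61.7
top placed (array([ 0.6072, -0.0448]), 0.132, 141) target 0.609 -0.043
scene placed (array([ 0.6108, -0.0424]), 0.1358, 382) target 0.609 -0.043
```

View pics/scene_second1.png

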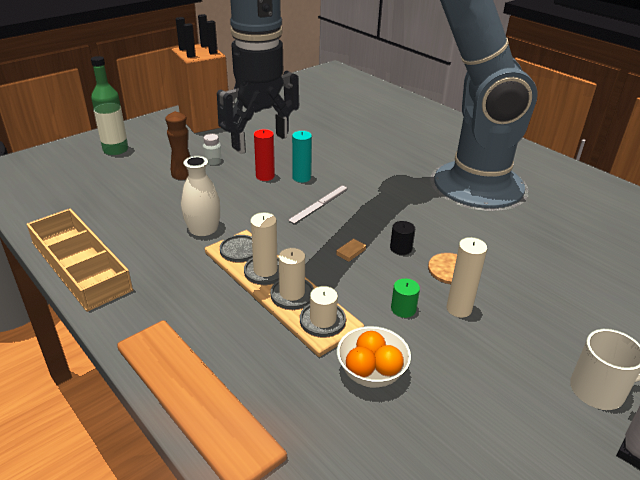

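Three candles are standing in order, with the second in dish_c at (264,245). The tallest is next.

```bash
python3 go.py tallest 1
python3 - <<'E'
from job import *;from h import *
robot.goto([.45,-.2,.3],O); robot.sleep(.3)
for c in("top","scene"):
    f=robot.grab_frame(c);cv2.imwrite(f"pics/{c}_end.png",f["image"][:,:,::-1])
    for n in C:
        X,Y=D[J[n]]
        try:print(c,n,top_of(f,(X,Y),C[n][2]+.019),"target",X,Y)
        except Exception as e: print(c,n,"hidden")
print(robot.sense()["t"],robot.sense()["wrist_force"])
E
```

```text
top (array([0.3908, 0.2492]), 0.1434, 447)
scene (array([0.3956, 0.2494]), 0.1464, 440)
at [0.3925 0.2491 0.0709] [-0.1 -0.   0. ]
grip 0.533 t 66.0
held 0.526 [ 0.6 -0.5 -2.5]
contact True dz above nominal 0.0004 [ 0.6069 -0.1281  0.0904]
t 74.1
top placed (array([ 0.604 , -0.1207]), 0.1619, 265) target 0.607 -0.128
scene placed (array([ 0.6087, -0.1243]), 0.1659, 336) target 0.607 -0.128
top shortest (array([0.6107, 0.1258]), 0.0724, 348) target 0.612 0.126
top third (array([0.609 , 0.0388]), 0.1022, 365) target 0.6105 0.0415
top second (array([ 0.6069, -0.0438]), 0.1322, 385) target 0.609 -0.043
top tallest (array([ 0.6043, -0.1269]), 0.162, 408) target 0.607 -0.128
scene shortest (array([0.6143, 0.126 ]), 0.0756, 472) target 0.612 0.126
scene third (array([0.6127, 0.04  ]), 0.1057, 416) target 0.6105 0.0415
scene second (array([ 0.6108, -0.0424]), 0.1359, 375) target 0.609 -0.043
scene tallest (array([ 0.6085, -0.1246]), 0.1659, 335) target 0.607 -0.128
75.3583 [ 0.26786609  0.38890347 -0.39978862]
```

View pics/scene_end.png

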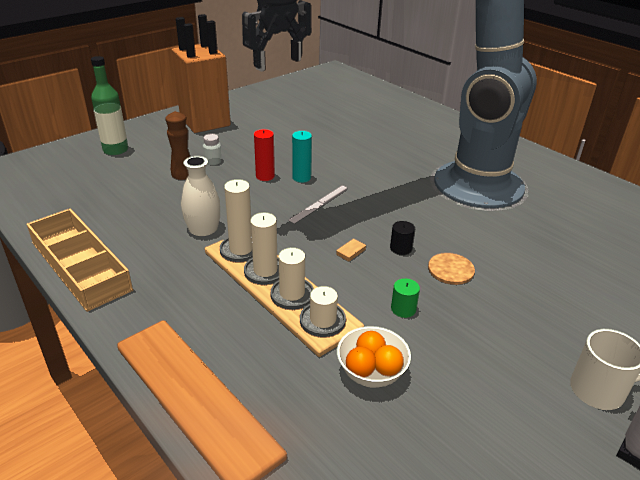

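View pics/top_end.png

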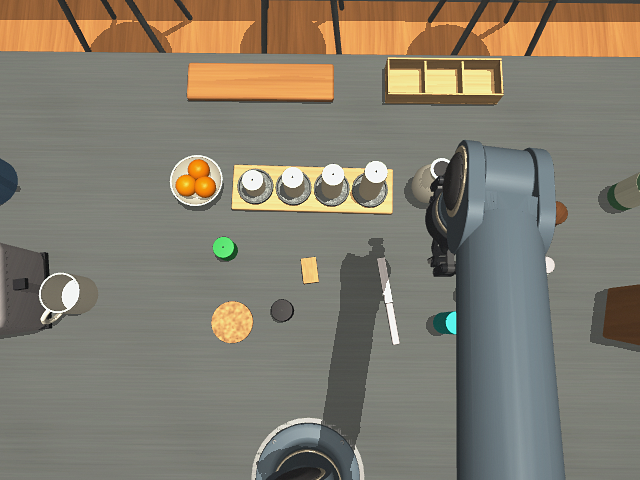

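All four candles stand upright in order inside their rims (scene 237, 264, 292, 323 px). They are within about 3 mm of the dish centres, at the right heights. The vase (200,200) and bowl (374,357) haven't moved. Handing in.

```bash
python3 -c "
from plant import robot
robot.close_job();print(robot.sense()['t'])"
```

```text
the job is handed in; nothing more can be done
the job is handed in; nothing more can be done
```

The four ivory candles stand in the dishes in the right order, and I handed the job in at about 75 s of the 115 s allowed. The vase is at dish_d's end, so the tallest is in d, the second in c, the third in b and the shortest in a.

**Misses on the way:** the first grasp of the shortest closed above it. A camera measurement showed the fingertips about 36 mm higher than the reported TCP implies. I corrected every height by that amount, and all four candles then went in cleanly, touching the dish floor within 0.5 mm of the expected height.

**Last checks:**
- **Position:** every candle is upright and within about 3 mm of its dish's centre (limit 15 mm), with top heights that fit standing on the dish floor.
- **Vase and bowl:** both look unmoved in the last pictures; I did not re-measure them, and the arm partly hid the vase in the top view.
- **Camera disagreement:** the two cameras differed steadily by about 3–4 mm in x and height, so I averaged x. For the tallest they also differed by about 2 mm in y.

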